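# Fit the cast trays into the drive case and shut its hatch

### The job

Move the heat sink from the top of the drive case to the middle of the black pad, slide the hatch of the case right back, then lift every red cast tray out of the mould and lower it over the two pins of an empty bay until it lies flush on the bay floor, one tray to a bay. When all trays are in, gently push the hatch along its track until it is fully shut against the frame, without slamming it, and leave the other things on the desk alone.

Things in the scene. Friction and masses are not known exactly. Their poses are not given: they have to be found in the camera images.
- case: Low white and grey drive case fixed on the desk, about 174 mm wide (its x) and 424 mm long (its y). Origin: on the desk under the centre of its open bay compartment; z up. The compartment is inside 150 mm (x) by 196 mm (y), floor 4 mm above the desk, walls 46 mm high, side guide rails 54 mm high, closing frame at its +y end 56 mm high. It holds four bays side by side along y. From y = -100 to -315 mm the case is a solid grey module 45 mm high, over which the open hatch parks.
- hatch (a joint): The aluminium hatch plate (160 x 206 x 5 mm, its top 52 mm above the desk) that slides on rails over the bays: 0 m = shut against the closing frame, 0.2 m = fully back; it grows as the hatch slides toward the case's -y. It stays where it is left (about 2 N of friction). At the start it stands ajar, covering most bays.
- hatch_grip (a point): Centre of the black upstanding grip bar in the middle of the hatch: 80 mm along the case's x, 14 mm thick along the slide direction (case y), 34 mm tall, its top 86 mm and this point 69 mm above the desk.
- heatsink_mid (a point): Centre of the finned aluminium heat sink, 60 mm (its x) x 50 mm (its y) x 30 mm tall, 150 g, lying fins up on the deck of the case's grey module (45 mm above the desk), in the way of the opening hatch. It can be gripped across any side.
- pad: Black rubber pad fixed on the desk, 120 x 120 x 3 mm, origin under its centre. The heat sink belongs on its middle.
- mould: Aluminium open mould block fixed on the desk, 136 mm (its x) by 240 mm (its y), 18 mm high, origin under its centre. Four cavities 6 mm deep, 114 mm (x) by 48 mm (y), at y = -84, -28, 28 and 84 mm; floor 12 mm above the desk. Two to four of the cavities hold a tray.
- tray0_mid (a point): One of the like red cast drive trays (absent in some runs, the state then gives None all along); 80 g. Plate 110 mm (its x) x 44 mm (y) x 8 mm with two 11 mm through-holes at x = -42 and +42 mm, and across its middle a grip rib 14 mm thick (x), 36 mm wide (y), standing 28 mm above the plate. The point is its centre, 18 mm above its underside, in the middle of the rib; z up. Starts in a cavity, its x along the mould's x. Either way round fits.
- bay0 (a point): Bay 0 of the case, at y = -72 mm in the case's frame: where a tray's centre point is when the tray lies flush on the bay floor (22 mm above the desk). Axes as the case. Its two upright steel pins, 8 mm thick, tapered to 3 mm at the tip and 18 mm tall, stand at x = -42 and +42 mm from this point.
- tray1_mid (a point): One of the like red cast drive trays (absent in some runs, the state then gives None all along); 80 g. Plate 110 mm (its x) x 44 mm (y) x 8 mm with two 11 mm through-holes at x = -42 and +42 mm, and across its middle a grip rib 14 mm thick (x), 36 mm wide (y), standing 28 mm above the plate. The point is its centre, 18 mm above its underside, in the middle of the rib; z up. Starts in a cavity, its x along the mould's x. Either way round fits.
- bay1 (a point): Bay 1 of the case, at y = -24 mm in the case's frame: where a tray's centre point is when the tray lies flush on the bay floor (22 mm above the desk). Axes as the case. Its two upright steel pins, 8 mm thick, tapered to 3 mm at the tip and 18 mm tall, stand at x = -42 and +42 mm from this point.
- tray2_mid (a point): One of the like red cast drive trays (absent in some runs, the state then gives None all along); 80 g. Plate 110 mm (its x) x 44 mm (y) x 8 mm with two 11 mm through-holes at x = -42 and +42 mm, and across its middle a grip rib 14 mm thick (x), 36 mm wide (y), standing 28 mm above the plate. The point is its centre, 18 mm above its underside, in the middle of the rib; z up. Starts in a cavity, its x along the mould's x. Either way round fits.
- bay2 (a point): Bay 2 of the case, at y = 24 mm in the case's frame: where a tray's centre point is when the tray lies flush on the bay floor (22 mm above the desk). Axes as the case. Its two upright steel pins, 8 mm thick, tapered to 3 mm at the tip and 18 mm tall, stand at x = -42 and +42 mm from this point.
- tray3_mid (a point): One of the like red cast drive trays (absent in some runs, the state then gives None all along); 80 g. Plate 110 mm (its x) x 44 mm (y) x 8 mm with two 11 mm through-holes at x = -42 and +42 mm, and across its middle a grip rib 14 mm thick (x), 36 mm wide (y), standing 28 mm above the plate. The point is its centre, 18 mm above its underside, in the middle of the rib; z up. Starts in a cavity, its x along the mould's x. Either way round fits.
- bay3 (a point): Bay 3 of the case, at y = 72 mm in the case's frame: where a tray's centre point is when the tray lies flush on the bay floor (22 mm above the desk). Axes as the case. Its two upright steel pins, 8 mm thick, tapered to 3 mm at the tip and 18 mm tall, stand at x = -42 and +42 mm from this point.
- ssd0: Bystander to be left alone: grey solid state drive, 100 x 70 x 7 mm; origin at the centre of its underside.
- ssd1: Bystander to be left alone: grey solid state drive, 100 x 70 x 7 mm; origin at the centre of its underside.
- screw_box: Bystander to be left alone: orange open box, 90 x 70 x 30 mm; origin at the centre of its underside.
- resin: Bystander to be left alone: white bottle, 60 mm across, 90 mm tall; origin at the centre of its underside.
- mixcup: Bystander to be left alone: clear cup, 70 mm across, 70 mm tall; origin at the centre of its underside.
- screwdriver: Bystander to be left alone: black precision screwdriver, 160 mm long; origin at the centre of its underside.
There are look-alikes about, which are no part of the job. Leave any grey or yellow look-alike of the part that bears tray2_mid alone.

How it is judged:
On the way, in this order (a step that is already met when the one before it is completed fails the run):
1. the heat sink lies on the middle of the pad (horizontal distance between heatsink_mid and pad below 0.035 m and height (world z) of heatsink_mid below 0.04 m), for 0.2 s.
2. the hatch is slid right back (value of joint hatch above 0.185 m), for 0.2 s.
3. every tray lies flush over the pins of a bay (((distance between tray0_mid and bay0 below 0.004 m and angle between tray0_mid's own z axis and vertical below 0.05 rad) or (distance between tray0_mid and bay1 below 0.004 m and angle between tray0_mid's own z axis and vertical below 0.05 rad) or (distance between tray0_mid and bay2 below 0.004 m and angle between tray0_mid's own z axis and vertical below 0.05 rad) or (distance between tray0_mid and bay3 below 0.004 m and angle between tray0_mid's own z axis and vertical below 0.05 rad)) and ((distance between tray1_mid and bay0 below 0.004 m and angle between tray1_mid's own z axis and vertical below 0.05 rad) or (distance between tray1_mid and bay1 below 0.004 m and angle between tray1_mid's own z axis and vertical below 0.05 rad) or (distance between tray1_mid and bay2 below 0.004 m and angle between tray1_mid's own z axis and vertical below 0.05 rad) or (distance between tray1_mid and bay3 below 0.004 m and angle between tray1_mid's own z axis and vertical below 0.05 rad)) and ((distance between tray2_mid and bay0 below 0.004 m and angle between tray2_mid's own z axis and vertical below 0.05 rad) or (distance between tray2_mid and bay1 below 0.004 m and angle between tray2_mid's own z axis and vertical below 0.05 rad) or (distance between tray2_mid and bay2 below 0.004 m and angle between tray2_mid's own z axis and vertical below 0.05 rad) or (distance between tray2_mid and bay3 below 0.004 m and angle between tray2_mid's own z axis and vertical below 0.05 rad)) and ((distance between tray3_mid and bay0 below 0.004 m and angle between tray3_mid's own z axis and vertical below 0.05 rad) or (distance between tray3_mid and bay1 below 0.004 m and angle between tray3_mid's own z axis and vertical below 0.05 rad) or (distance between tray3_mid and bay2 below 0.004 m and angle between tray3_mid's own z axis and vertical below 0.05 rad) or (distance between tray3_mid and bay3 below 0.004 m and angle between tray3_mid's own z axis and vertical below 0.05 rad))), for 0.2 s.
4. the hatch is shut against the frame (value of joint hatch below 0.005 m), for 0.2 s.
At the end, for the whole second after the job is handed in: The heat sink rests on the pad, its centre within 35 mm of the pad's; every tray present lies flush over the pins of a bay (centre within 4 mm of the bay's point, tilt under 0.05 rad), and the hatch is shut to within 5 mm of the frame (all of step 1 and all of step 3 and value of joint hatch below 0.005 m); the robot touches nothing.
It fails at once if the hatch is slammed (faster than 0.4 m/s toward shut) (velocity of joint hatch below -0.4 m/s).
It fails at once if a bystander is shoved more than 30 mm (distance of any of ssd0, ssd1, screw_box, resin, mixcup, screwdriver from where it was at the start of the episode above 0.03 m).
Of tray0, tray1, tray2, tray3 only 2 to 4 are there at a start; the rules pass over those that are not, and their reading is None.
At some moment in a run one of tray0, tray1, tray2, tray3, heatsink may be knocked a few centimetres aside while the robot is not near it.
Once in a run the grip may slacken for a moment while it holds something.
It also fails if it takes over 210 s, if anything falls off the work surface, if the arm or the gripper's body presses on something with over 40 N, if the wrist force passes 120 N, or if a joint passes its speed limit or range.

### The arm

A 6-joint arm with a two-finger parallel gripper is mounted at the origin on the work surface. World frame = base frame: x ahead of the robot, y to its left, z up, the work surface at z = 0. Lengths are in m, angles in rad, forces in N, time in s.
With the tool pointing down it reaches from about 0.35 to 0.85 m from the base axis. Payload 8.1 kg.
Tool frame: the origin (TCP) lies on the centre line of the jaws, within the pads' length; the fingertips stand robot.tips_ahead ahead of it and the grasp point (between the pads) lies 8 mm behind it (robot.tips_ahead is the distance from the TCP to the fingertips, in m); z points along the fingers, y is the direction in which the jaws open and shut (so a half turn about z gives the same grasp; the last joint's range is limited). The gripper opens to 93 mm and grips with 3 to 60 N. Pads are 15 mm wide; open, the fingers measure 128 mm over their backs; the gripper's body (75 mm by 188 mm) begins 65 mm behind the grasp point.
Start: joints at [1.129, 0.13, 1.488, -0, 1.523, -0.085], TCP at [0.21, 0.562, 0.23] pointing down, gripper open.
Joint ranges: [-2.96, 2.96], [-0.89, 2.26], [0.02, 2.5], [-1.34, 4.48], [0, 2.73], [-2.66, 2.66]. Speed limits (rad/s): [2.39, 2.39, 2.79, 3.14, 3.14, 3.14].

### API

Orientations are given as a rotation vector (axis times angle).
In Python, from plant import monitor, eyes, job, robot gives the robot as it stands.
- The arm moves only by the tool servo_tool, never from a script. Its argument "plan" is a list that holds one entry, the list of rows, each a list of 7 numbers: the closure, from -1 (fully open) to 1 (shut), so that 0 is half open, then the shift along the world's x, y, z in mm, then the turn, a rotation vector about the world's x, y, z in rad. In form: [[[hand, dx, dy, dz, ax, ay, az], ...]]. A call has 1 to 12 rows; each row shifts and turns the commanded pose from where the row before left it; what a row does not reach is not made up. A row lasts 1/10 s, in which the tool goes at most 50 mm and 8.59 degrees, less where a joint would pass 70% of its speed; a pose out of reach is approached as far as the arm can. A call with a gripper value outside its range is refused whole. The fingers move at their own pace and stop on an object; "force" is the grip in N (left out, the last holds). Time passes only in rows, so rows that do not move let the fingers close. It gives the time, the measured TCP pose, the force and the opening at its end, in the units of the state.
- monitor.read_state(): the state, without advancing time (a new reading comes with each control period).
- eyes.read_camera(name): name is "scene" or "top"; returns the picture (384x512x3 uint8, red, green, blue); there is no depth.
- eyes.camera_info(name): a dict with "mtx" (3x3 intrinsics, pixels), "D" ([k1, k2, p1, p2, k3] as OpenCV has them; the pictures are not rectified), "R" (3x3) and "t" (3): a world point X has camera coordinates R X + t. Camera axes: x right, y down, z forward; pixel columns grow to the right and rows downward; lengths in m; the calibration is good to about 2 mm. A picture is of the moment at which its call begins. camera_info takes no time and is no camera call.
- job.close_job(): hands the job in, once; it reports no verdict.
The state is a dict: "t": time; "q": joint angles; "dq": joint speeds; "joint_torque": joint torques, N m; "tool_pos": TCP position; "orientation": TCP orientation; "force": force on the tool from outside, world axes, zero at the start; "wrist_torque": the same for the moment, N m; "opening": finger opening in m.
Only numpy, scipy, OpenCV 4.12 (cv2) and the standard library are available. Lean on these libraries where they do the work, as an engineer would, in place of code of your own. Each camera call takes 0.05 s, during which the arm holds its last target. There are 200 camera calls.

## Working session

There is one attempt and no reset: what is moved stays moved. The work goes in short steps, Python scripts to look and compute and a tool call to move; the robot and the scene stay as the last step left them, time stands still between calls to the robot, and variables do not carry over. Pictures are saved under pics/ and viewed, about 12 in all and at most 16, crops included, and the job is handed in when it is done.

Besides the shell and the picture viewer there is one more tool, called after "Emit:" by a JSON object that holds its "fn" and its "kwargs". servo_tool: Moves the arm, as the interface text tells. Its arguments: {"type":"object","properties":{"plan":{"type":"array"},"force":{"type":"number"}},"required":["plan"]}

```bash
mkdir -p pics; cat > h.py <<'E'
import numpy as np, cv2
from plant import monitor, eyes, job, robot
def snap(name,fn,crop=None,s=1):
    im=eyes.read_camera(name)[:,:,::-1].copy()
    cv2.imwrite('pics/raw_'+fn,im)
    if crop: x0,y0,x1,y1=crop; im=im[y0:y1,x0:x1]
    cv2.imwrite('pics/'+fn,cv2.resize(im,None,fx=s,fy=s,interpolation=cv2.INTER_CUBIC))
def p2w(name,uv,z):
    c=eyes.camera_info(name);R=np.array(c['R']);t=np.array(c['t'])
    n=cv2.undistortPoints(np.array(uv,float).reshape(-1,1,2),np.array(c['mtx']),np.array(c['D']))[:,0]
    d=np.c_[n,np.ones(len(n))]@R; o=-R.T@t
    return o+d*((z-o[2])/d[:,2])[:,None]
def w2p(name,X):
    c=eyes.camera_info(name)
    return cv2.projectPoints(np.array(X,float).reshape(-1,1,3),cv2.Rodrigues(np.array(c['R']))[0],np.array(c['t']),np.array(c['mtx']),np.array(c['D']))[0][:,0]
E
python3 - <<'E'
from h import *
snap('top','top0.png',None,1.56); snap('scene','sc0.png',None,1.56)
print(monitor.read_state(),robot.tips_ahead)
for n in('top','scene'):
    c=eyes.camera_info(n);print(n,-np.array(c['R']).T@c['t'],np.array(c['R'])[2],c['mtx'])
E
```

```text
{'t': 0.1, 'q': array([ 1.12860035e+00,  1.31117027e-01,  1.48915396e+00, -3.83439259e-06,
        1.52299791e+00, -8.54179325e-02]), 'dq': array([-0.00047984,  0.000261  , -0.0007944 , -0.00132798,  0.0005398 ,
        0.00051008]), 'joint_torque': array([ 1.23859831e-03, -5.61331594e+01, -4.93104315e+01,  7.70104746e-02,
        2.90012575e-02, -5.00295869e-06]), 'tool_pos': array([0.20933384, 0.56177446, 0.2286826 ]), 'orientation': array([-5.57380615e-01, -3.09131070e+00,  2.54315418e-03]), 'force': array([-0.0018447 , -0.18777022,  0.23754377]), 'wrist_torque': array([-0.01801615,  0.01869034,  0.00757248]), 'opening': 0.09277085562903437} 0.011
top [0.1822717  0.08190448 1.5539691 ] [ 0.19861703  0.00494671 -0.98006469] [[438.58244153   0.         256.55280771]
 [  0.         438.58244153 198.62131183]
 [  0.           0.           1.        ]]
scene [ 1.11232912 -0.56944347  1.35242131] [-0.40405155  0.42060013 -0.81230405] [[479.10891602   0.         263.35106049]
 [  0.         479.10891602 197.46818844]
 [  0.           0.           1.        ]]
```

View pics/top0.png

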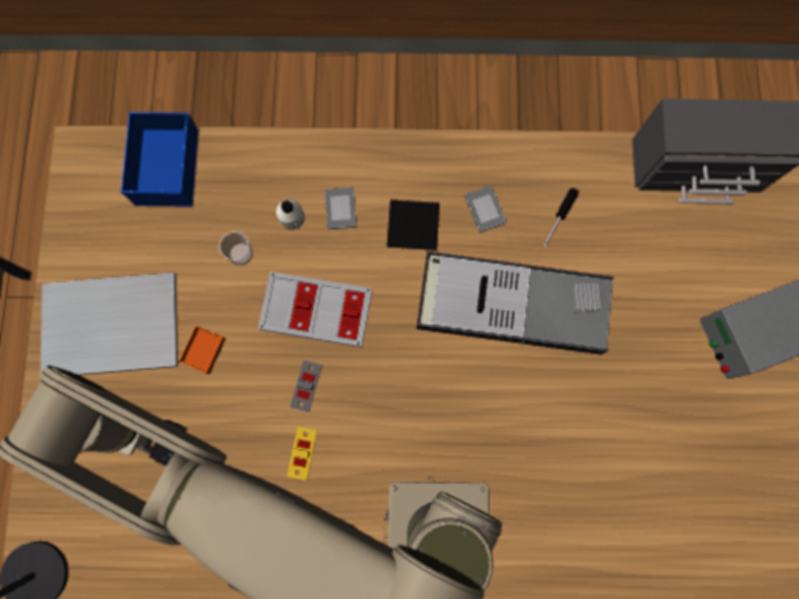

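View pics/sc0.png

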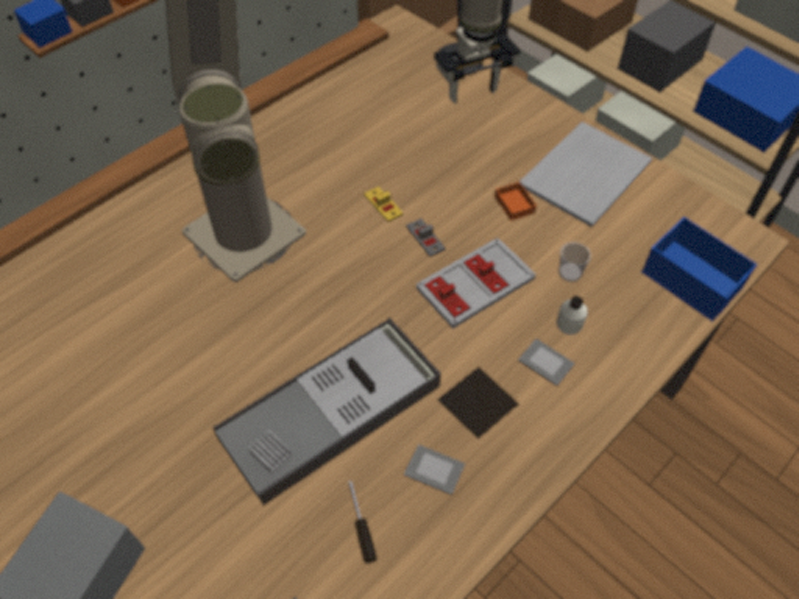

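The top view shows two red trays in the mould at (303,306) and (351,314). The look-alikes are grey (306,386) and yellow (301,453), both outside the mould. The heat sink is at (587,297), the pad at (413,224) and the hatch grip at (482,294). Next I'll enlarge the crop to confirm this and measure.

```bash
python3 - <<'E'
from h import *
im=cv2.imread('pics/raw_top0.png')
cv2.imwrite('pics/c1.png',cv2.resize(im[120:260,160:400],None,fx=3.33,fy=3.33,interpolation=cv2.INTER_CUBIC))
im=cv2.imread('pics/raw_sc0.png')
cv2.imwrite('pics/c2.png',cv2.resize(im[140:330,130:350],None,fx=3.15,fy=3.15,interpolation=cv2.INTER_CUBIC))
E
```

```text
(no output)
```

View pics/c1.png

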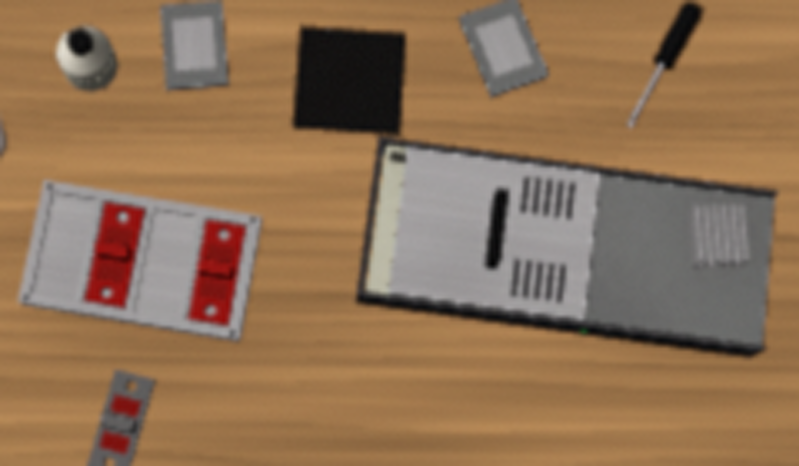

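View pics/c2.png

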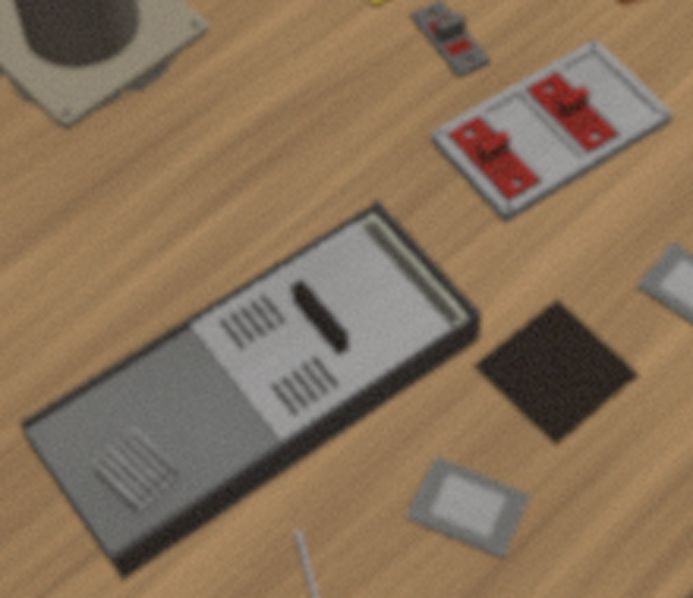

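The crop confirms it: the two red trays with ribs sit in the mould, and the look-alikes lie outside it. Now I'll fit the poses from the corners I read off in both views.

```bash
cat > fit.py <<'E'
from h import *
from scipy.optimize import least_squares
T=lambda u,v:('top',160+u/3.33,120+v/3.33)
S=lambda u,v:('scene',130+u/3.15,140+v/3.15)
def fit(obs,x0,name):
    # obs: list of ((cam,u,v),(x,y,z) mm)
    def res(p):
        c,s=np.cos(p[2]),np.sin(p[2]);r=[]
        for cam in('top','scene'):
            o=[(a,b) for a,b in obs if a[0]==cam]
            if not o: continue
            L=np.array([b for a,b in o])/1e3
            W=np.c_[p[0]+c*L[:,0]-s*L[:,1],p[1]+s*L[:,0]+c*L[:,1],L[:,2]]
            r.append((w2p(cam,W)-np.array([a[1:] for a,b in o])).ravel())
        return np.concatenate(r)
    f=least_squares(res,x0,loss='soft_l1',f_scale=.7)
    print(name,np.round(f.x,4),'res',np.round(res(f.x).reshape(-1,2),1).tolist())
    return f.x
E
cat > f1.py <<'E'
from fit import *
fit([(T(381,140),(87,109,56)),(T(359,302),(-87,109,0)),(T(776,191),(87,-315,54)),(T(752,354),(-87,-315,0)),
 (S(377,205),(-87,109,56)),(S(479,318),(87,109,56)),(S(25,425),(-87,-315,54)),(S(122,575),(87,-315,0))],[.5,0,-.13],'case')
for n,F in(('top',T),('scn',S)):
  pts=[(T(47,183),(68,120,18)),(T(258,217),(68,-120,18)),(T(240,340),(-68,-120,18)),(T(22,303),(-68,120,18))] if n=='top' else \
   [(S(594,42),(-68,120,18)),(S(669,118),(68,120,18)),(S(508,212),(68,-120,18)),(S(434,133),(-68,-120,18))]
  fit(pts,[.5,.3,-.13],'mould'+n)
A=[(T(123,217),(42,0,20)),(T(108,294),(-42,0,20)),(S(551,85),(-42,0,20)),(S(595,137),(42,0,20))]
B=[(T(224,235),(42,0,20)),(T(211,311),(-42,0,20)),(S(468,133),(-42,0,20)),(S(516,185),(42,0,20))]
for n,P in(('A',A),('B',B)):
  fit(P[:2],[.5,.3,-.13],n+'top');fit(P[2:],[.5,.3,-.13],n+'scn')
fit([(T(301,27),(60,60,3)),(T(405,33),(60,-60,3)),(T(400,133),(-60,-60,3)),(T(295,128),(-60,60,3)),
 (S(557,301),(-60,60,3)),(S(637,374),(60,60,3)),(S(556,442),(60,-60,3)),(S(477,366),(-60,-60,3))],[.6,0,-.03],'pad')
fit([(T(692,206),(30,25,75)),(T(744,203),(30,-25,75)),(T(749,262),(-30,-25,75)),(T(698,267),(-30,25,75))],[.5,-.3,.1],'hs')
print('grip',p2w('top',[T(503,190)[1:],T(492,267)[1:],T(497.5,228)[1:]],.086),p2w('scene',[S(320,310)[1:]],.086))
print('hatch rear',p2w('top',[T(599,170)[1:],T(585,322)[1:]],.052))
print('hs scene',p2w('scene',[S(137,468)[1:]],.075))
E
python3 f1.py
```

```text
case [ 0.5266 -0.0698 -0.1252] res [[0.2, -2.0], [-0.2, -0.1], [0.6, -1.0], [-0.6, 0.6], [-0.5, -1.0], [0.3, -0.5], [-1.8, -0.8], [0.3, 2.5]]
mouldtop [ 0.4925  0.2825 -0.1492] res [[-0.5, -0.3], [1.5, 0.0], [0.3, 0.0], [-0.7, 0.2]]
mouldscn [ 0.4968  0.2841 -0.1533] res [[0.6, -0.7], [1.3, -1.1], [-0.6, 1.3], [-0.9, 0.3]]
Atop [ 0.497   0.3108 -0.147 ] res [[-0.0, 0.2], [0.0, -0.2]]
Ascn [ 0.5004  0.3129 -0.2244] res [[0.1, 0.3], [-0.1, -0.3]]
Btop [ 0.4795  0.2008 -0.1374] res [[0.0, -0.0], [-0.0, 0.0]]
Bscn [ 0.4831  0.1983 -0.1495] res [[0.2, 0.3], [-0.2, -0.3]]
pad [ 0.7041  0.0617 -0.0468] res [[-0.5, -0.5], [0.3, -0.5], [0.2, 0.4], [-0.9, -0.0], [-0.4, -0.9], [0.7, -0.0], [-0.1, 1.2], [-1.5, -0.1]]
hs [ 0.5174 -0.3246  0.0659] res [[0.6, 0.4], [-0.8, 0.6], [-0.4, -0.2], [0.5, -1.0]]
grip [[ 0.55845781 -0.09752912  0.086     ]
 [ 0.47693121 -0.08547369  0.086     ]
 [ 0.51800182 -0.09147069  0.086     ]] [[ 0.52405851 -0.09252279  0.086     ]]
hatch rear [[ 0.59063868 -0.20403453  0.052     ]
 [ 0.42679965 -0.18574752  0.052     ]]
hs scene [[ 0.52580474 -0.3239779   0.075     ]]
```

Emit:
{"fn": "servo_tool", "kwargs": {"plan": [[[-1,20,-34,0,0,0,0.07],[-1,20,-34,0,0,0,0.07],[-1,20,-34,0,0,0,0.07],[-1,20,-34,0,0,0,0.07],[-1,20,-34,0,0,0,0.07],[-1,20,-34,0,0,0,0.07],[-1,20,-34,0,0,0,0],[-1,20,-34,0,0,0,0],[-1,20,-34,0,0,0,0],[-1,20,-34,0,0,0,0],[-1,20,-34,0,0,0,0],[-1,20,-34,0,0,0,0]]]}}

```text
t: 1.3
tool_pos: [0.4499, 0.1527, 0.2294]
orientation: [0.099, -3.14, -0.0]
force: [-0.3, 0.3, 0.2]
opening: 0.093
```

Emit:
{"fn": "servo_tool", "kwargs": {"plan": [[[-1,6,-40,-5,0,0,0],[-1,6,-40,-5,0,0,0],[-1,6,-40,-5,0,0,0],[-1,6,-40,-5,0,0,0],[-1,6,-40,-5,0,0,0],[-1,6,-40,-5,0,0,0],[-1,6,-40,-5,0,0,0],[-1,6,-40,-5,0,0,0],[-1,6,-40,-5,0,0,0],[-1,6,-40,-5,0,0,0],[-1,6,-40,-5,0,0,0],[-1,6,-38,-5,0,0,0]]]}}

```text
t: 2.5
tool_pos: [0.5212, -0.3254, 0.1688]
orientation: [0.099, -3.139, -0.001]
force: [0.4, 0.3, -0.0]
opening: 0.0928
```

Emit:
{"fn": "servo_tool", "kwargs": {"plan": [[[-1,0,0,0,0,0,0],[-1,0,0,0,0,0,0],[-1,0,0,0,0,0,0]]]}}

```text
t: 2.8
tool_pos: [0.5214, -0.3228, 0.1694]
orientation: [0.1, -3.14, -0.001]
force: [-0.1, 0.4, 0.7]
opening: 0.0928
```

Emit:
{"fn": "servo_tool", "kwargs": {"plan": [[[-1,0,0,-20,0,0,0],[-1,0,0,-20,0,0,0],[-1,0,0,-20,0,0,0],[-1,0,0,-20,0,0,0],[-1,0,0,-14,0,0,0],[-1,0,0,-14,0,0,0],[-1,0,0,0,0,0,0],[1,0,0,0,0,0,0],[1,0,0,0,0,0,0],[1,0,0,0,0,0,0],[1,0,0,0,0,0,0],[1,0,0,0,0,0,0]]], "force": 25}}

```text
t: 4.0
tool_pos: [0.5218, -0.324, 0.0621]
orientation: [-0.099, 3.139, -0.001]
force: [1.0, -0.4, 0.5]
opening: 0.0576
```

Emit:
{"fn": "servo_tool", "kwargs": {"plan": [[[1,0,0,0,0,0,0],[1,0,0,0,0,0,0],[1,0,0,0,0,0,0]]]}}

```text
t: 4.3
tool_pos: [0.5216, -0.3239, 0.0618]
orientation: [-0.099, 3.14, -0.0]
force: [-0.7, 0.5, 1.5]
opening: 0.0501
```

Emit:
{"fn": "servo_tool", "kwargs": {"plan": [[[1,0,0,20,0,0,0],[1,0,0,30,0,0,0],[1,0,0,30,0,0,0],[1,0,0,30,0,0,0],[1,0,0,0,0,0,0],[1,13,28,0,0,0,0],[1,13,28,0,0,0,0],[1,13,28,0,0,0,0],[1,13,28,0,0,0,0],[1,13,28,0,0,0,0],[1,13,28,0,0,0,0],[1,13,28,0,0,0,0]]]}}

```text
t: 5.5
tool_pos: [0.6122, -0.1263, 0.1697]
orientation: [0.099, -3.138, -0.001]
force: [0.4, -0.2, -1.5]
opening: 0.0498
```

Emit:
{"fn": "servo_tool", "kwargs": {"plan": [[[1,13,28,0,0,0,0],[1,13,28,0,0,0,0],[1,13,28,0,0,0,0],[1,13,28,0,0,0,0],[1,13,28,0,0,0,0],[1,13,28,0,0,0,0],[1,13,28,0,0,0,0],[1,0,0,0,0,0,0],[1,0,0,-30,0,0,0],[1,0,0,-30,0,0,0],[1,0,0,0,0,0,0]]]}}

```text
t: 6.6
tool_pos: [0.6989, 0.0675, 0.104]
orientation: [0.099, -3.129, 0.0]
force: [-1.1, -0.7, -2.7]
opening: 0.0496
```

Emit:
{"fn": "servo_tool", "kwargs": {"plan": [[[1,5,-6,-20,0,0,0],[1,0,0,-20,0,0,0],[1,0,0,-20,0,0,0],[1,0,0,-12,0,0,0],[1,0,0,-6,0,0,0],[1,0,0,-5,0,0,0],[1,0,0,0,0,0,0],[1,0,0,0,0,0,0]]]}}

```text
t: 7.4
tool_pos: [0.7093, 0.0622, 0.0297]
orientation: [-0.099, 3.139, -0.0]
force: [-0.2, 0.0, -1.7]
opening: 0.0501
```

Emit:
{"fn": "servo_tool", "kwargs": {"plan": [[[1,-5,0,-4,0,0,0],[1,0,0,-3,0,0,0],[1,0,0,-2,0,0,0],[1,0,0,0,0,0,0],[1,0,0,0,0,0,0]]]}}

```text
t: 7.9
tool_pos: [0.7035, 0.0623, 0.0199]
orientation: [0.099, -3.14, -0.0]
force: [-2.7, -0.2, 0.9]
opening: 0.0497
```

Contact is just made, so I'll release and go up.

Emit:
{"fn": "servo_tool", "kwargs": {"plan": [[[0.3,0,0,0,0,0,0],[-0.3,0,0,0,0,0,0],[-0.8,0,0,0,0,0,0],[-0.8,0,0,0,0,0,0],[-0.8,0,0,30,0,0,0],[-0.8,0,0,40,0,0,0],[-0.8,0,0,40,0,0,0],[-0.8,0,0,40,0,0,0],[-0.8,0,0,0,0,0,0],[-0.8,0,0,0,0,0,0]]]}}

```text
t: 8.9
tool_pos: [0.7048, 0.0622, 0.1718]
orientation: [-0.099, 3.136, -0.0]
force: [0.6, -1.0, -0.5]
opening: 0.0837
```

Emit:
{"fn": "servo_tool", "kwargs": {"plan": [[[-0.8,-20,-15,0,0,0,-0.03],[-0.8,-20,-15,0,0,0,-0.03],[-0.8,-20,-15,0,0,0,-0.03],[-0.8,-20,-15,0,0,0,-0.03],[-0.8,-20,-15,0,0,0,-0.03],[-0.8,-20,-15,0,0,0,-0.03],[-0.8,-20,-15,0,0,0,0],[-0.8,-20,-15,0,0,0,0],[-0.8,-20,-20,0,0,0,0],[-0.8,-4,-14,0,0,0,0],[-0.8,0,0,0,0,0,0],[-0.8,0,0,0,0,0,0]]]}}

```text
t: 10.1
tool_pos: [0.5198, -0.0916, 0.169]
orientation: [-0.185, -3.136, -0.001]
force: [-0.5, -0.7, -0.1]
opening: 0.0841
```

```bash
python3 - <<'E'
from h import *
snap('top','top1.png',(160,110,410,270),3.2); print(monitor.read_state()['tool_pos'])
E
```

```text
[ 0.5199718  -0.09130844  0.16913651]
```

View pics/top1.png

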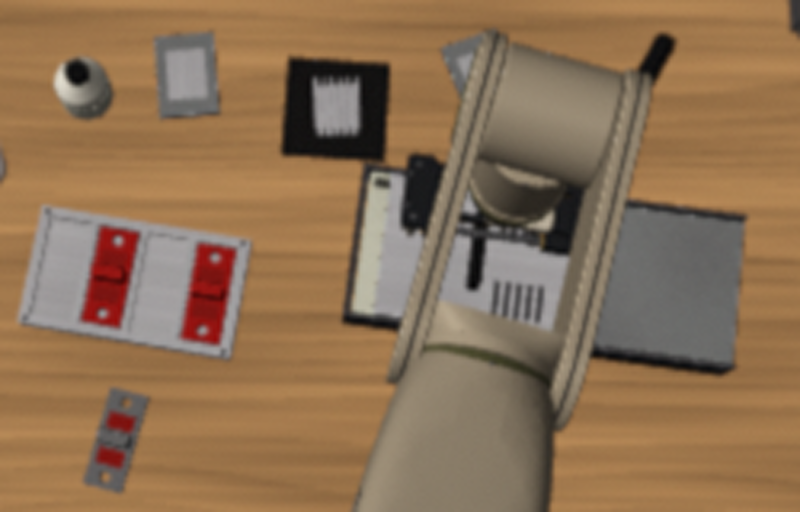

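Emit:
{"fn": "servo_tool", "kwargs": {"plan": [[[-0.5,0,0,-30,0,0,0],[-0.5,0,0,-30,0,0,0],[-0.5,0,0,-25,0,0,0],[-0.5,0,0,-13,0,0,0],[-0.5,0,0,0,0,0,0],[1,0,0,0,0,0,0],[1,0,0,0,0,0,0],[1,0,0,0,0,0,0],[1,0,0,0,0,0,0],[1,0,0,0,0,0,0],[1,0,0,0,0,0,0],[1,0,0,0,0,0,0]]], "force": 12}}

```text
t: 11.35
tool_pos: [0.5196, -0.0918, 0.0717]
orientation: [0.184, 3.136, -0.0]
force: [0.8, 0.1, -0.1]
opening: 0.0185
```

```bash
python3 - <<'E'
from h import *
s=monitor.read_state(); print(s['tool_pos'],s['opening'],s['force'])
E
```

```text
[ 0.51958142 -0.09184998  0.07174919] 0.01853891356535584 [ 0.8446934   0.12033075 -0.05819177]
```

Emit:
{"fn": "servo_tool", "kwargs": {"plan": [[[1,0,0,0,0,0,0],[1,0,0,0,0,0,0],[1,-1,-8,0,0,0,0],[1,-2.5,-20,0,0,0,0],[1,-2.5,-20,0,0,0,0],[1,-2.5,-20,0,0,0,0],[1,-2.5,-20,0,0,0,0],[1,-2.5,-20,0,0,0,0],[1,-2.5,-20,0,0,0,0],[1,-2.5,-20,0,0,0,0],[1,0,0,0,0,0,0],[1,0,0,0,0,0,0]]]}}

```text
t: 12.55
tool_pos: [0.5008, -0.2405, 0.0717]
orientation: [-0.186, -3.136, 0.001]
force: [0.3, -1.6, 0.9]
opening: 0.0138
```

Emit:
{"fn": "servo_tool", "kwargs": {"plan": [[[1,-1,-8,0,0,0,0],[1,-1,-8,0,0,0,0],[1,-0.6,-5,0,0,0,0],[1,0,0,0,0,0,0],[1,0,0,0,0,0,0]]]}}

```text
t: 13.05
tool_pos: [0.4982, -0.2613, 0.0717]
orientation: [-0.184, -3.136, 0.001]
force: [-2.9, -2.0, 2.3]
opening: 0.0139
```

Emit:
{"fn": "servo_tool", "kwargs": {"plan": [[[1,-0.6,-5,0,0,0,0],[1,-0.6,-5,0,0,0,0],[1,0,0,0,0,0,0],[1,0,0,0,0,0,0]]]}}

```text
t: 13.45
tool_pos: [0.4974, -0.2678, 0.0716]
orientation: [-0.182, -3.136, -0.008]
force: [-2.5, 16.1, 10.0]
opening: 0.0137
```

Emit:
{"fn": "servo_tool", "kwargs": {"plan": [[[1,-0.6,-5,0,0,0,0],[1,0,0,0,0,0,0],[1,0,0,0,0,0,0]]]}}

```text
t: 13.75
tool_pos: [0.4971, -0.2709, 0.0715]
orientation: [-0.181, -3.135, -0.013]
force: [-1.4, 24.8, 13.9]
opening: 0.02
```

Emit:
{"fn": "servo_tool", "kwargs": {"plan": [[[0.5,0.6,5,0,0,0,0],[-0.3,0,0,0,0,0,0],[-0.6,0,0,0,0,0,0],[-0.6,0,0,20,0,0,0],[-0.6,0,0,40,0,0,0],[-0.6,0,0,40,0,0,0],[-0.6,0,0,20,0,0,-0.1],[-0.6,-3,30,0,0,0,-0.1],[-0.6,-3,30,0,0,0,-0.1],[-0.6,-3,30,0,0,0,-0.1],[-0.6,-3,30,0,0,0,-0.1],[-0.6,-3,30,0,0,0,-0.1]]]}}

```text
t: 14.95
tool_pos: [0.4821, -0.1203, 0.1917]
orientation: [1.109, 2.939, -0.0]
force: [1.1, 0.2, 0.1]
opening: 0.0743
```

Emit:
{"fn": "servo_tool", "kwargs": {"plan": [[[-0.6,0,30,0,0,0,-0.1],[-0.6,0,30,0,0,0,-0.1],[-0.6,0,30,0,0,0,-0.1],[-0.6,0,30,0,0,0,-0.1],[-0.6,0,30,0,0,0,-0.1],[-0.6,0,30,0,0,0,-0.1],[-0.6,0,30,0,0,0,-0.1],[-0.6,0,30,0,0,0,-0.1],[-0.6,0,30,0,0,0,-0.1],[-0.6,0,30,0,0,0,-0.1],[-0.6,0,10,0,0,0,0],[-0.6,0,0,0,0,0,0]]]}}

```text
t: 16.15
tool_pos: [0.4824, 0.1898, 0.1915]
orientation: [2.373, 2.058, -0.0]
force: [-0.9, -0.6, 0.4]
opening: 0.0741
```

```bash
python3 - <<'E'
from h import *
snap('top','top2.png',(250,140,410,240),5); snap('scene','sc2.png',(130,190,310,330),4.4)
s=monitor.read_state();print(s['tool_pos'],s['orientation'],s['q'])
E
```

```text
[0.48240357 0.18829684 0.19147415] [ 2.37518585e+00  2.05552431e+00 -9.45443889e-04] [ 2.73591703e-01 -7.14889759e-02  1.76398372e+00 -6.81185026e-04
  1.44944507e+00  4.17718293e-01]
```

View pics/top2.png

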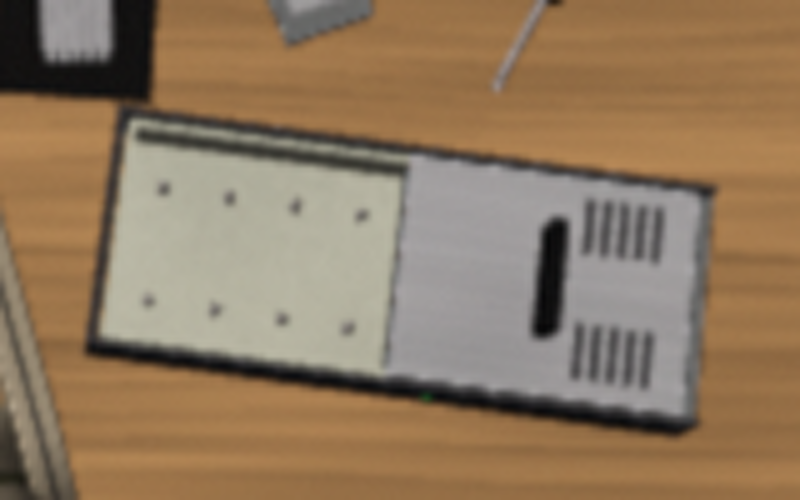

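View pics/sc2.png

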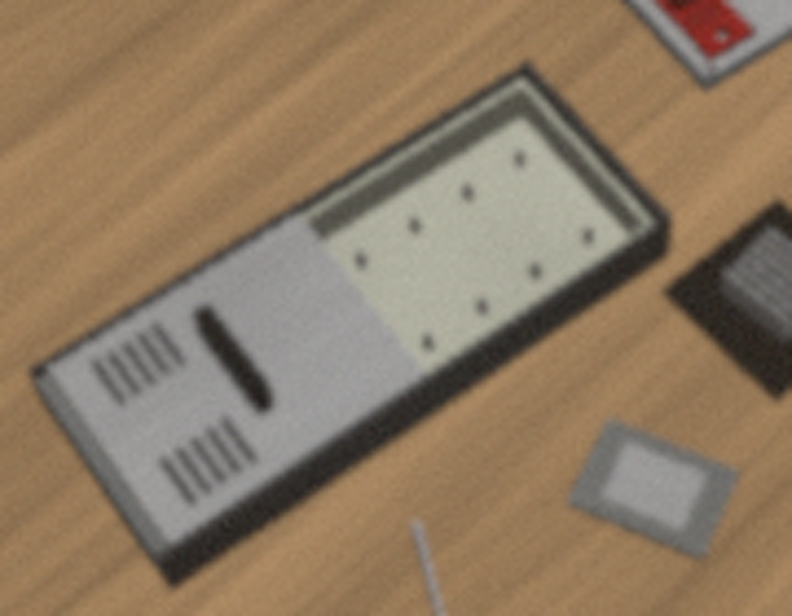

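Both views show four empty bays, eight pins and the hatch fully back. The top-view pins run from (164,188) to (362,216) and from (148,301) to (348,328). I'll fit the case from pin centroids, and use mean jaw-frame data for the trays.

```bash
cat > f2.py <<'E'
from fit import *
top=[(164,188),(230,198),(295,206),(362,216),(148,301),(214,311),(281,320),(348,328)]
scn=[(588,236),(535,271),(481,306),(427,343),(519,158),(467,192),(414,226),(361,260)]
Lx=[42]*4+[-42]*4; Ly=[72,24,-24,-72]*2
def cen(im,u,v):
    g=im[int(v)-4:int(v)+6,int(u)-4:int(u)+6].astype(float).mean(2)
    w=np.clip(np.median(g)-12-g,0,None); yy,xx=np.mgrid[int(v)-4:int(v)+6,int(u)-4:int(u)+6]
    return (w*xx).sum()/w.sum(),(w*yy).sum()/w.sum()
O={}
for n,P,s,o,f in(('top',top,5,(250,140),'raw_top2.png'),('scene',scn,4.4,(130,190),'raw_sc2.png')):
    im=cv2.imread('pics/'+f)
    O[n]=[((n,)+cen(im,o[0]+(u+.5)/s-.5,o[1]+(v+.5)/s-.5),(x,y,12)) for (u,v),x,y in zip(P,Lx,Ly)]
a=fit(O['top'],[.52,-.07,-.125],'top');b=fit(O['scene'],[.52,-.07,-.125],'scene');fit(O['top']+O['scene'],a,'both')
E
python3 f2.py
```

```text
top [ 0.5243 -0.0688 -0.1251] res [[0.0, -0.0], [-0.0, -0.1], [-0.1, 0.0], [-0.1, -0.0], [0.1, -0.0], [0.0, 0.1], [-0.1, 0.1], [0.1, 0.0]]
scene [ 0.5265 -0.0707 -0.1259] res [[-1.0, -0.9], [-0.9, -0.9], [-0.2, -0.3], [-0.4, -0.3], [0.5, 0.8], [0.5, 0.4], [0.5, 0.6], [0.5, 0.5]]
both [ 0.525  -0.0694 -0.1228] res [[0.2, -0.2], [0.1, -0.3], [0.1, -0.2], [0.1, -0.3], [0.3, -0.2], [0.2, -0.1], [0.2, -0.2], [0.3, -0.2], [-1.0, -1.5], [-0.9, -1.5], [-0.1, -0.9], [-0.3, -0.8], [0.4, 0.2], [0.5, -0.1], [0.5, 0.1], [0.5, 0.1]]
```

Emit:
{"fn": "servo_tool", "kwargs": {"plan": [[[-0.6,-1.5,11,-30,0,0,0],[-0.6,0,0,-30,0,0,0],[-0.6,0,0,-30,0,0,0],[-0.6,0,0,-30,0,0,0],[-0.6,0,0,-25,0,0,0],[-0.6,0,0,-8,0,0,0],[-0.6,0,0,-4,0,0,0],[-0.6,0,0,0,0,0,0],[-0.6,0,0,0,0,0,0]]]}}

```text
t: 17.15
tool_pos: [0.482, 0.2003, 0.0362]
orientation: [2.377, 2.053, 0.003]
force: [0.5, -0.1, 0.7]
opening: 0.0746
```

Emit:
{"fn": "servo_tool", "kwargs": {"plan": [[[1,0,0,0,0,0,0],[1,0,0,0,0,0,0],[1,0,0,0,0,0,0],[1,0,0,0,0,0,0],[1,0,0,0,0,0,0],[1,0,0,0,0,0,0],[1,0,0,0,0,0,0],[1,0,0,0,0,0,0],[1,0,0,0,0,0,0]]], "force": 30}}

```text
t: 18.05
tool_pos: [0.4807, 0.2002, 0.0346]
orientation: [-2.377, -2.053, 0.0]
force: [-0.8, 0.1, -0.6]
opening: 0.0137
```

Emit:
{"fn": "servo_tool", "kwargs": {"plan": [[[1,0,0,5,0,0,0],[1,0,0,10,0,0,0],[1,0,0,30,0,0,0],[1,0,0,35,0,0,0],[1,0,0,30,0,0,0.023],[1,4,-20,0,0,0,0],[1,4,-20,0,0,0,0],[1,4,-21,0,0,0,0],[1,4,-21,0,0,0,0],[1,4,-21,0,0,0,0],[1,4,-21,0,0,0,0],[1,4,-21,0,0,0,0]]]}}

```text
t: 19.25
tool_pos: [0.5091, 0.0543, 0.1457]
orientation: [2.353, 2.08, 0.001]
force: [-0.5, -0.0, 0.1]
opening: 0.0138
```

Emit:
{"fn": "servo_tool", "kwargs": {"plan": [[[1,4,-21,0,0,0,0],[1,4,-20,0,0,0,0],[1,4,-20,0,0,0,0],[1,4,-20,0,0,0,0],[1,3,-20,0,0,0,0],[1,0,0,-30,0,0,0],[1,0,0,-20,0,0,0],[1,0,0,0,0,0,0],[1,0,0,0,0,0,0],[1,0,0,0,0,0,0]]]}}

```text
t: 20.25
tool_pos: [0.5289, -0.0458, 0.0965]
orientation: [2.352, 2.08, 0.002]
force: [-0.3, 0.1, -0.6]
opening: 0.0138
```

```bash
python3 - <<'E'
from h import *
snap('scene','sc3.png',(190,150,310,250),6.6)
s=monitor.read_state();print(s['tool_pos'],s['orientation'],s['opening'],w2p('scene',[.528,-.0457,.07]))
E
```

```text
[ 0.52895152 -0.04585726  0.09656551] [2.35178747 2.07959115 0.0026761 ] 0.014136005904530779 [[243.64371122 232.82465208]]
```

View pics/sc3.png

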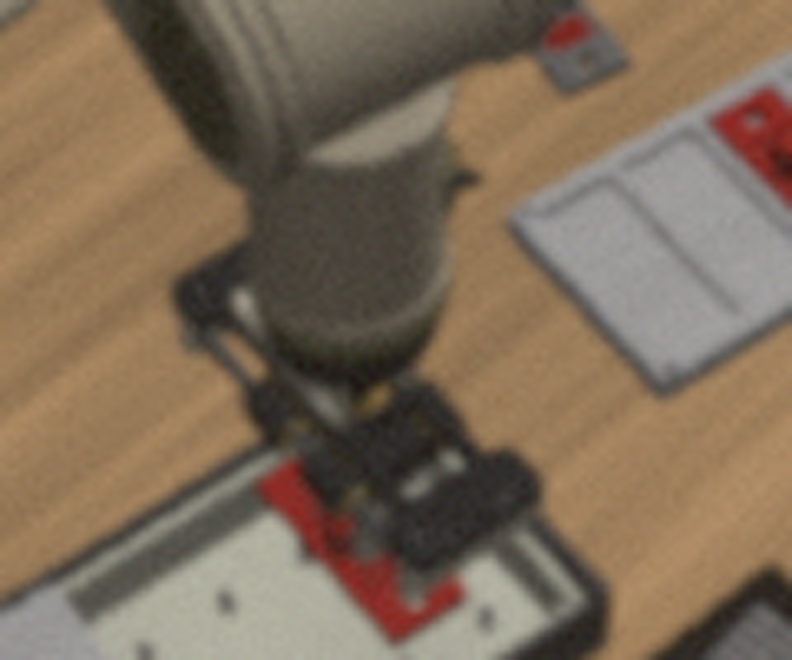

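The tray is held over bay 2, with plate corners at about (398,638), (463,595) and (263,490). I'll check its in-hand offset along y.

```bash
python3 - <<'E'
from h import *
P=[(398,638),(463,597),(263,490)]
W=p2w('scene',[(190+(u+.5)/6.6-.5,150+(v+.5)/6.6-.5) for u,v in P],.082-.002)
d=W[:,:2]-[.5289,-.0459]; c,s=np.cos(-.125),np.sin(-.125)
print(np.round(d@np.array([[c,-s],[s,c]])*1e3,1), 'expect (55,-22),(55,22),(-55,-22)')
E
```

```text
[[ 54.1 -16.6]
 [ 54.8  20.7]
 [-49.5 -19.4]] expect (55,-22),(55,22),(-55,-22)
```

Emit:
{"fn": "servo_tool", "kwargs": {"plan": [[[1,-1,-1,-20,0,0,0],[1,0,0,-20,0,0,0],[1,0,0,-6,0,0,0],[1,0,0,0,0,0,0],[1,0,0,-3,0,0,0],[1,0,0,-3,0,0,0],[1,0,0,-3,0,0,0],[1,0,0,0,0,0,0],[1,0,0,0,0,0,0]]]}}

```text
t: 21.2
tool_pos: [0.5267, -0.0468, 0.0397]
orientation: [-2.354, -2.081, 0.0]
force: [-0.0, 0.0, 0.6]
opening: 0.0138
```

Past the pin tips with no force. I'll carry on down.

Emit:
{"fn": "servo_tool", "kwargs": {"plan": [[[1,0,0,-3,0,0,0],[1,0,0,-3,0,0,0],[1,0,0,-3,0,0,0],[1,0,0,0,0,0,0],[1,0,0,0,0,0,0]]]}}

```text
t: 21.7
tool_pos: [0.5266, -0.0468, 0.0304]
orientation: [-2.354, -2.08, 0.0]
force: [1.0, 0.1, -1.1]
opening: 0.0139
```

Emit:
{"fn": "servo_tool", "kwargs": {"plan": [[[1,0,0,-2,0,0,0],[1,0,0,-1,0,0,0],[1,0,0,0,0,0,0],[1,0,0,0,0,0,0]]]}}

```text
t: 22.1
tool_pos: [0.5268, -0.0468, 0.0277]
orientation: [2.354, 2.081, 0.0]
force: [-0.6, -0.7, -0.0]
opening: 0.0137
```

Emit:
{"fn": "servo_tool", "kwargs": {"plan": [[[1,0,0,-1,0,0,0],[1,0,0,-1,0,0,0],[1,0,0,0,0,0,0],[1,0,0,0,0,0,0]]]}}

```text
t: 22.5
tool_pos: [0.5269, -0.0468, 0.0266]
orientation: [2.354, 2.081, -0.0]
force: [-4.4, 0.6, 8.8]
opening: 0.0135
```

Emit:
{"fn": "servo_tool", "kwargs": {"plan": [[[0.6,0,0,0,0,0,0],[0.2,0,0,0,0,0,0],[-0.3,0,0,0,0,0,0],[-0.3,0,0,0,0,0,0],[-0.3,0,0,10,0,0,0],[-0.3,0,0,25,0,0,0],[-0.3,0,0,35,0,0,0],[-0.5,0,0,40,0,0,0],[-0.5,0,0,10,0,0,-0.023],[-0.5,-3,32,0,0,0,0],[-0.5,-3,32,0,0,0,0],[-0.5,-3,32,0,0,0,0]]]}}

```text
t: 23.7
tool_pos: [0.5175, 0.05, 0.1459]
orientation: [2.379, 2.052, 0.0]
force: [-0.2, -0.1, -0.3]
opening: 0.0697
```

Emit:
{"fn": "servo_tool", "kwargs": {"plan": [[[-0.5,-3,32,0,0,0,0],[-0.5,-3,32,0,0,0,0],[-0.5,-3,32,0,0,0,0],[-0.5,-3,32,0,0,0,0],[-0.5,-3,32,0,0,0,0],[-0.5,-3,32,0,0,0,0],[-0.5,-2,32,0,0,0,0],[-0.5,0,32,0,0,0,0],[-0.5,0,6,0,0,0,0],[-0.5,0,0,0,0,0,0],[-0.5,0,0,0,0,0,0]]]}}

```text
t: 24.8
tool_pos: [0.4977, 0.3103, 0.1454]
orientation: [2.378, 2.053, -0.001]
force: [-0.5, -0.4, -0.1]
opening: 0.0696
```

```bash
python3 - <<'E'
from h import *
snap('scene','sc4.png',(200,140,350,265),5.3)
s=monitor.read_state();print(s['tool_pos'],s['orientation'],s['opening'])
c=np.array([200,140]);f=lambda X:np.round((w2p('scene',X)-c+.5)*5.3-.5)
print(f([.4985,.3117,.048]),f([.4985-.006,.3117+.006,.02]),f([.525,-.0457,.04]))
E
```

```text
[0.4977949  0.3100495  0.14544991] [ 2.37830293e+00  2.05226185e+00 -1.12969440e-03] 0.06953579835204439
[[596. 162.]] [[591. 178.]] [[231. 517.]]
```

View pics/sc4.png

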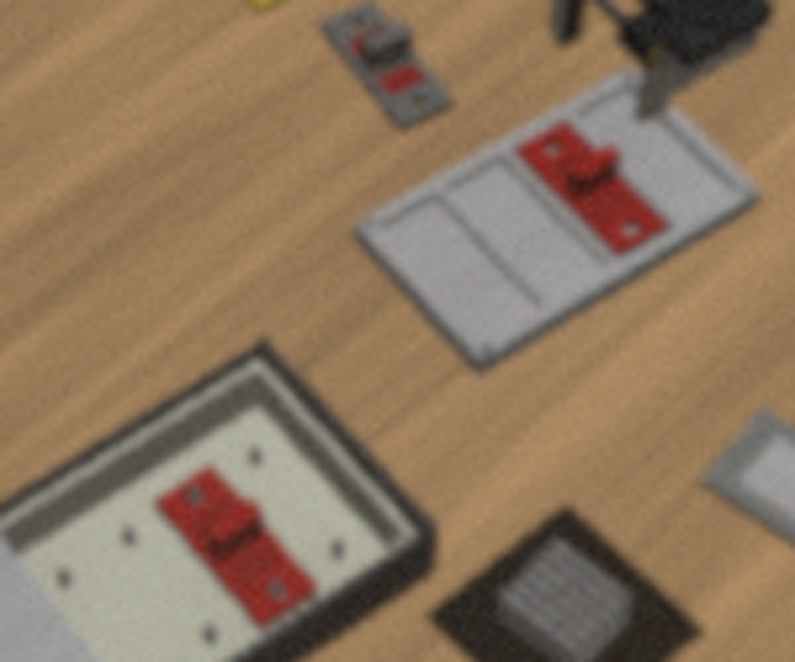

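Tray 1 sits over bay 2's pins at (195,495) and (277,590). The second red tray hasn't moved and is at (592,185), and the heat sink is still on the pad. I'll grasp the second tray.

Emit:
{"fn": "servo_tool", "kwargs": {"plan": [[[-0.5,0,1.5,-30,0,0,0],[-0.5,0,0,-30,0,0,0],[-0.5,0,0,-25,0,0,0],[-0.5,0,0,-15,0,0,0],[-0.5,0,0,-8,0,0,0],[-0.5,0,0,-2,0,0,0],[-0.5,0,0,0,0,0,0],[1,0,0,0,0,0,0],[1,0,0,0,0,0,0],[1,0,0,0,0,0,0],[1,0,0,0,0,0,0],[1,0,0,0,0,0,0]]], "force": 30}}

```text
t: 26.05
tool_pos: [0.4978, 0.3128, 0.0358]
orientation: [2.377, 2.054, 0.0]
force: [0.6, 0.4, 0.2]
opening: 0.0345
```

Emit:
{"fn": "servo_tool", "kwargs": {"plan": [[[1,0,0,0,0,0,0],[1,0,0,0,0,0,0],[1,0,0,0,0,0,0],[1,0,0,0,0,0,0]]]}}

```text
t: 26.45
tool_pos: [0.4977, 0.3127, 0.0356]
orientation: [-2.377, -2.053, 0.0]
force: [-0.4, -0.1, -0.1]
opening: 0.0136
```

Emit:
{"fn": "servo_tool", "kwargs": {"plan": [[[1,0,0,5,0,0,0],[1,0,0,10,0,0,0],[1,0,0,30,0,0,0],[1,0,0,35,0,0,0],[1,0,0,30,0,0,0.023],[1,1,-20,0,0,0,0],[1,1,-25,0,0,0,0],[1,1,-25,0,0,0,0],[1,1,-25,0,0,0,0],[1,1,-25,0,0,0,0],[1,1,-25,0,0,0,0],[1,1,-25,0,0,0,0]]]}}

```text
t: 27.65
tool_pos: [0.5049, 0.1418, 0.1467]
orientation: [2.353, 2.08, 0.002]
force: [0.4, 0.0, -1.0]
opening: 0.0137
```

Emit:
{"fn": "servo_tool", "kwargs": {"plan": [[[1,2,-25,0,0,0,0],[1,2,-25,0,0,0,0],[1,2,-25,0,0,0,0],[1,2,-25,0,0,0,0],[1,2,-25,0,0,0,0],[1,2,-25,0,0,0,0],[1,2,-25,0,0,0,0],[1,1,-25,0,0,0,0],[1,1,-25,0,0,0,0],[1,0,-12,-30,0,0,0],[1,0,0,0,0,0,0],[1,0,0,0,0,0,0]]]}}

```text
t: 28.85
tool_pos: [0.5201, -0.094, 0.1158]
orientation: [-2.353, -2.079, 0.001]
force: [-0.1, 0.3, -0.6]
opening: 0.0136
```

Emit:
{"fn": "servo_tool", "kwargs": {"plan": [[[1,1,0,-25,0,0,0],[1,0,0,-25,0,0,0],[1,0,0,-13,0,0,0],[1,0,0,0,0,0,0],[1,0,0,-3,0,0,0],[1,0,0,-3,0,0,0],[1,0,0,-3,0,0,0],[1,0,0,0,0,0,0],[1,0,0,0,0,0,0]]]}}

```text
t: 29.75
tool_pos: [0.5219, -0.0944, 0.0439]
orientation: [2.354, 2.08, 0.0]
force: [0.6, -0.5, 0.1]
opening: 0.014
```

Emit:
{"fn": "servo_tool", "kwargs": {"plan": [[[1,0,0,-3,0,0,0],[1,0,0,-3,0,0,0],[1,0,0,0,0,0,0],[1,0,0,0,0,0,0]]]}}

```text
t: 30.15
tool_pos: [0.5211, -0.094, 0.0369]
orientation: [-2.353, -2.08, 0.001]
force: [-1.2, 1.5, -2.2]
opening: 0.0138
```

Emit:
{"fn": "servo_tool", "kwargs": {"plan": [[[1,0,0,-3,0,0,0],[1,0,0,-3,0,0,0],[1,0,0,-2,0,0,0],[1,0,0,0,0,0,0],[1,0,0,0,0,0,0]]]}}

```text
t: 30.65
tool_pos: [0.521, -0.0938, 0.029]
orientation: [-2.352, -2.08, 0.001]
force: [-3.8, 4.2, -2.5]
opening: 0.0139
```

Emit:
{"fn": "servo_tool", "kwargs": {"plan": [[[1,-0.7,0.7,0,0,0,0],[1,0,0,-1,0,0,0],[1,0,0,-1,0,0,0],[1,0,0,0,0,0,0],[1,0,0,0,0,0,0]]]}}

```text
t: 31.15
tool_pos: [0.5211, -0.0936, 0.0278]
orientation: [2.354, 2.081, 0.0]
force: [-4.7, 3.2, 1.8]
opening: 0.0134
```

Emit:
{"fn": "servo_tool", "kwargs": {"plan": [[[1,0,0,-1,0,0,0],[1,0,0,0,0,0,0],[1,0,0,0,0,0,0]]]}}

```text
t: 31.45
tool_pos: [0.5211, -0.0936, 0.0275]
orientation: [-2.354, -2.081, 0.0]
force: [-8.7, 4.6, 9.5]
opening: 0.0135
```

Seated: vertical force is 9.5 N at the expected height. I'll release, lift, and step aside to verify.

Emit:
{"fn": "servo_tool", "kwargs": {"plan": [[[0.6,0,0,0,0,0,0],[0.2,0,0,0,0,0,0],[-0.3,0,0,0,0,0,0],[-0.3,0,0,0,0,0,0],[-0.3,0,0,10,0,0,0],[-0.3,0,0,25,0,0,0],[-0.3,0,0,35,0,0,0],[-0.5,0,0,40,0,0,0.1],[-0.5,0,0,20,0,0,0.1],[-0.5,-3,-25,0,0,0,0.1],[-0.5,-3,-25,0,0,0,0.1],[-0.5,-3,-25,0,0,0,0.1]]]}}

```text
t: 32.65
tool_pos: [0.5123, -0.1694, 0.158]
orientation: [1.759, 2.601, 0.0]
force: [-0.1, 0.6, 0.2]
opening: 0.0698
```

Emit:
{"fn": "servo_tool", "kwargs": {"plan": [[[-0.5,-3,-25,0,0,0,0.13],[-0.5,-3,-25,0,0,0,0.13],[-0.5,-3,-25,0,0,0,0.13],[-0.5,-3,-24,0,0,0,0.13],[-0.5,0,-25,0,0,0,0.13],[-0.5,0,-25,0,0,0,0.13],[-0.5,0,-25,0,0,0,0.13],[-0.5,0,-25,0,0,0,0.13],[-0.5,0,0,0,0,0,0.03],[-0.5,0,0,0,0,0,0],[-0.5,0,0,0,0,0,0]]]}}

```text
t: 33.75
tool_pos: [0.5001, -0.3674, 0.157]
orientation: [0.196, 3.135, -0.0]
force: [-0.7, 0.4, 0.3]
opening: 0.0699
```

```bash
python3 - <<'E'
from h import *
snap('top','top5.png',(150,130,410,260),3.05); 
s=monitor.read_state();print(s['tool_pos'],s['orientation'],s['opening'],s['q'])
E
```

```text
[ 0.5001592  -0.36719444  0.15697663] [ 1.95598804e-01  3.13531611e+00 -4.43227929e-05] 0.06970667742264222 [-7.15946217e-01  2.27568777e-01  1.51306424e+00  8.90599266e-05
  1.40079863e+00 -2.16214775e+00]
```

View pics/top5.png

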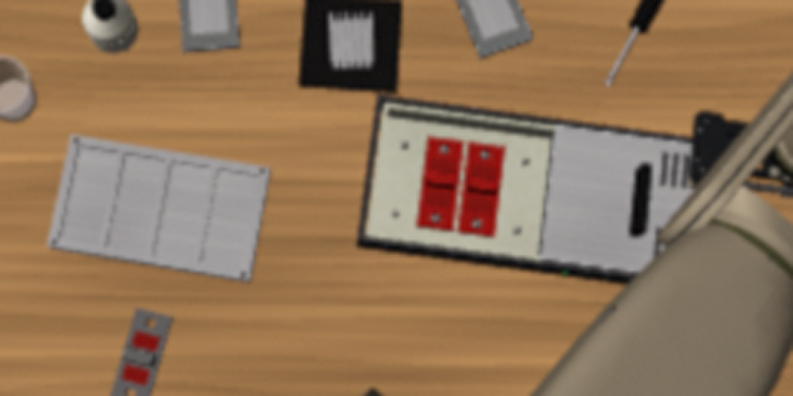

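Both trays are over their pins, the mould is empty, the heat sink is on the pad and the hatch is still back. I'll grip the hatch bar and close it gently.

Emit:
{"fn": "servo_tool", "kwargs": {"plan": [[[-0.5,-1,25,0,0,0,0],[-0.5,-1,25,0,0,0,0],[-0.5,0,25,0,0,0,0],[-0.5,0,24,0,0,0,0],[-0.5,0,0,0,0,0,0],[-0.5,0,0,-30,0,0,0],[-0.5,0,0,-30,0,0,0],[-0.5,0,0,-15,0,0,0],[-0.5,0,0,-10,0,0,0],[-0.5,0,0,0,0,0,0],[-0.5,0,0,0,0,0,0]]], "force": 12}}

```text
t: 34.9
tool_pos: [0.4986, -0.2691, 0.0727]
orientation: [0.195, 3.134, -0.001]
force: [-1.3, -1.0, 0.4]
opening: 0.0698
```

Emit:
{"fn": "servo_tool", "kwargs": {"plan": [[[1,0,0,0,0,0,0],[1,0,0,0,0,0,0],[1,0,0,0,0,0,0],[1,0,0,0,0,0,0],[1,0,0,0,0,0,0],[1,0,0,0,0,0,0],[1,0,0,0,0,0,0],[1,0,0,0,0,0,0],[1,0,0,0,0,0,0],[1,0,0,0,0,0,0]]]}}

```text
t: 35.9
tool_pos: [0.4981, -0.2678, 0.0716]
orientation: [-0.194, -3.135, -0.002]
force: [-0.3, 4.5, 2.1]
opening: 0.0138
```

Emit:
{"fn": "servo_tool", "kwargs": {"plan": [[[1,0.6,5,0,0,0,0],[1,1.25,10,0,0,0,0],[1,1.25,10,0,0,0,0],[1,1.25,10,0,0,0,0],[1,1.25,10,0,0,0,0],[1,1.25,10,0,0,0,0],[1,1.25,10,0,0,0,0],[1,1.25,10,0,0,0,0],[1,1.25,10,0,0,0,0],[1,1.25,10,0,0,0,0],[1,1.25,10,0,0,0,0],[1,0.6,5,0,0,0,0]]]}}

```text
t: 37.1
tool_pos: [0.5119, -0.1575, 0.0716]
orientation: [0.193, 3.135, 0.0]
force: [2.8, -2.5, -5.8]
opening: 0.0139
```

Emit:
{"fn": "servo_tool", "kwargs": {"plan": [[[1,0.6,5,0,0,0,0],[1,1.25,10,0,0,0,0],[1,1.25,10,0,0,0,0],[1,1.25,10,0,0,0,0],[1,1.25,10,0,0,0,0],[1,1.25,10,0,0,0,0],[1,1.25,10,0,0,0,0],[1,0.6,5,0,0,0,0],[1,0.6,5,0,0,0,0],[1,0,0,0,0,0,0],[1,0,0,0,0,0,0]]]}}

```text
t: 38.2
tool_pos: [0.5214, -0.0822, 0.0716]
orientation: [0.193, 3.135, 0.002]
force: [6.4, -0.2, -6.0]
opening: 0.0138
```

Emit:
{"fn": "servo_tool", "kwargs": {"plan": [[[1,0,4,0,0,0,0],[1,0.3,4,0,0,0,0],[1,0,0,0,0,0,0],[1,0,0,0,0,0,0]]]}}

```text
t: 38.6
tool_pos: [0.5223, -0.0746, 0.0716]
orientation: [0.194, 3.134, 0.001]
force: [10.3, 0.6, -9.6]
opening: 0.0141
```

Emit:
{"fn": "servo_tool", "kwargs": {"plan": [[[1,0.3,3,0,0,0,0],[1,0.3,3,0,0,0,0],[1,0,0,0,0,0,0],[1,0,0,0,0,0,0]]]}}

```text
t: 39.0
tool_pos: [0.5229, -0.0693, 0.0716]
orientation: [0.194, 3.133, -0.0]
force: [9.0, -3.2, -10.7]
opening: 0.0138
```

Emit:
{"fn": "servo_tool", "kwargs": {"plan": [[[1,0,3,0,0,0,0],[1,0,0,0,0,0,0],[1,0,0,0,0,0,0]]]}}

```text
t: 39.3
tool_pos: [0.5228, -0.0692, 0.0716]
orientation: [0.195, 3.133, -0.007]
force: [8.9, -16.5, -13.3]
opening: 0.0139
```

Emit:
{"fn": "servo_tool", "kwargs": {"plan": [[[1,0,3,0,0,0,0],[1,0,0,0,0,0,0],[1,0,0,0,0,0,0]]]}}

```text
t: 39.6
tool_pos: [0.5229, -0.0678, 0.0717]
orientation: [0.195, 3.133, -0.012]
force: [9.5, -25.6, -14.3]
opening: 0.0166
```

Stop reached after about 0.2 m of travel. I'll ease off, release, retreat and check.

Emit:
{"fn": "servo_tool", "kwargs": {"plan": [[[1,-0.3,-3,0,0,0,0],[0.6,0,0,0,0,0,0],[0.2,0,0,0,0,0,0],[-0.4,0,0,0,0,0,0],[-0.4,0,0,0,0,0,0],[-0.4,0,0,15,0,0,0],[-0.4,0,0,40,0,0,0],[-0.4,0,0,40,0,0,0],[-0.4,-10,-30,20,0,0,0],[-0.4,-10,-40,0,0,0,0],[-0.4,-10,-40,0,0,0,0],[-0.4,-10,-40,0,0,0,0]]]}}

```text
t: 40.8
tool_pos: [0.4815, -0.2178, 0.1886]
orientation: [0.193, 3.134, -0.001]
force: [0.9, -0.3, 0.2]
opening: 0.065
```

Emit:
{"fn": "servo_tool", "kwargs": {"plan": [[[-0.4,-10,-40,0,0,0,0],[-0.4,-10,-40,0,0,0,0],[-0.4,-10,-40,0,0,0,0],[-0.4,0,-30,0,0,0,0],[-0.4,0,0,0,0,0,0],[-0.4,0,0,0,0,0,0]]]}}

```text
t: 41.4
tool_pos: [0.4516, -0.3667, 0.1874]
orientation: [0.196, 3.135, 0.0]
force: [0.5, -0.2, 0.3]
opening: 0.0652
```

```bash
python3 - <<'E'
from h import *
snap('top','top6.png',(150,110,410,260),3.05)
s=monitor.read_state();print(s['tool_pos'],s['force'],s['opening'])
c=np.array([150,110])
for h in(0,.005,.01):
  y=-h; X=[.5250+.125*(y),-.0695+.992*(y),.086];print(h,(w2p('top',X)-c+.5)*3.05-.5)
E
```

```text
[ 0.4518069  -0.36595386  0.18725937] [0.45617146 0.72274783 0.42963394] 0.06509213914927092
0 [[467.63080327 234.00908536]]
0.005 [[472.03849256 234.61393418]]
0.01 [[476.44684998 235.21890185]]
```

View pics/top6.png

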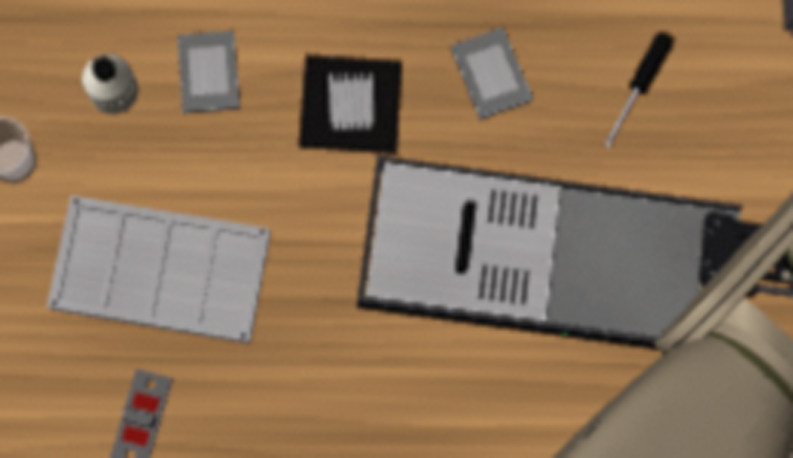

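The hatch is fully shut: its grip is at (466,236), against a predicted (467.6,234), and no gap shows at the frame. The heat sink is on the pad, the mould is empty and the bystanders haven't moved. Handing in.

```bash
python3 -c "
from plant import job; print(job.close_job())"
```

```text
the job is handed in; nothing more can be done
None
```

The job is done and handed in at about 41 s of the 210 s allowed; the hand-in gives no verdict. The heat sink is on the middle of the pad, both red trays are in the case (bays 1 and 2), and the hatch is shut.

- **Trays:** only two were in the mould. Both went down to the expected height with a vertical force of about 9 N, and a picture showed each over its pins. The second one met a light sideways push (about 5–10 N) as it seated.
- **Hatch:** it stopped firmly about 0.2 m from fully back. I slid it shut at about 0.1 m/s, and the last picture shows no gap at the frame. It now covers the trays, so they could not be seen again after closing.
- **Other things:** in the last picture the bystanders in view and the grey look-alike were where they started; the screw box and the yellow look-alike were outside that crop. The arm was clear of everything.
- **Disagreements:** the two cameras differed by 2–4 mm on positions. A corner reading put the first tray about 2 mm off in the grip, which did not stop it seating.

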